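# Tally the jars on the thumbwheel counter

### The job

The bench tally counter stands at zero. Count the jars standing in the larger compartment of the black tray, then push the edge of the counter's thumbwheel lightly with a fingertip, its top going away from the robot, to advance it exactly one click for each of those jars and never a click too far. Grasp and lift nothing, leave the jars and everything else standing where they are, and finish clear of the counter.

Things in the scene. Friction and masses are not known exactly. Their poses are not given: they have to be found in the camera images.
- wheel (a joint): thumbwheel angle, rad: starts at 0, grows as its top moves along the counter's +x (away from the robot). It rests only at multiples of 0.785 (45 deg). Pushed past half a click it snaps on to the next rest by itself; let go earlier, it springs back. Peak 2 N at the edge, well damped: it does not coast on by another click. Stops just below 0 and past 6 clicks
- axle (a point): centre of the white thumbwheel, on its axle, 62 mm above the table; axes as the counter's. Hub radius 24 mm, 30 mm wide; eight radial ribs 4 mm thick, tips at radius 40 mm; at every rest, ribs stand 22.5 and 67.5 deg either side of straight up. The rib twice as wide (60 mm) is, at zero, the lower rib on the robot's side
- pointer (a point): top of the brass pointer post (6 mm thick, 77 mm above the table) on the robot's side of the counter, beside the wide rib's end at zero; counter x -46, y +40 mm
- counter: bench tally counter fixed to the table: grey housing 120 (x) x 92 (y) mm, its two cheeks 72 mm tall and 66 mm apart, the thumbwheel between them and standing out above them. Origin: centre of its underside; x across the axle, away from the robot; y along the axle; z up
- tray: black open tray fixed to the table, 230 (x) x 350 (y) x 50 mm tall, walls and floor 5 mm; origin: centre of its underside. A divider at its y = +60 mm leaves the larger compartment on the -y side (four places) and the smaller on the +y side (three places)
- jar1: closed jar with white lid, 60 mm across, 95 mm tall, loose; origin: centre of its underside; may stand in either compartment of the tray
- jar2: closed jar with white lid, 60 mm across, 95 mm tall, loose; origin: centre of its underside; may stand in either compartment of the tray
- jar3: closed jar with white lid, 60 mm across, 95 mm tall, loose; origin: centre of its underside; may stand in either compartment of the tray
- jar4: closed jar with white lid, 60 mm across, 95 mm tall, loose; origin: centre of its underside; may stand in either compartment of the tray
- can1: closed squat food can with a flat steel top, 62 mm across, 60 mm tall, loose, in the tray, not to be counted; origin: centre of its underside
- can2: closed squat food can with a flat steel top, 62 mm across, 60 mm tall, loose, in the tray, not to be counted; origin: centre of its underside
- can3: closed food can, 66 mm across, 100 mm tall, loose, on the table 110 to 125 mm beside the counter's centre on its +y side; origin: centre of its underside
- carton1: upright carton 48 x 48 x 110 mm, loose, in the tray, not to be counted; origin: centre of its underside
- carton2: low carton 50 x 90 x 35 mm, loose, on the table behind the counter (115 to 135 mm from its centre, +x side); origin: centre of its underside
- bottle: sauce bottle 64 mm across, 200 mm tall, loose, on the far left of the table; origin: centre of its underside
- mug: white mug 80 mm across, 90 mm tall, loose, on the left near the robot; origin: centre of its underside

How it is judged:
By the outcome, as a careful person would: the job done as asked, in the order asked, and still so for the second after the job is handed in, with the robot touching nothing.
It also fails if it takes over 51 s, if anything falls off the work surface, if the arm or the gripper's body presses on something with over 40 N, if the wrist force passes 120 N, or if a joint passes its speed limit or range.

### The arm

A 6-joint arm with a two-finger parallel gripper is mounted at the origin on the work surface. World frame = base frame: x ahead of the robot, y to its left, z up, the work surface at z = 0. Lengths are in m, angles in rad, forces in N, time in s.
With the tool pointing down it reaches from about 0.225 to 0.875 m from the base axis. Payload 3.4 kg.
Tool frame: the origin (TCP) lies midway between the tips of the shut fingers; the grasp point (between the pads) lies 19 mm behind it (manip.grasp_offset is the distance from the TCP to the grasp point, in m); x points along the fingers, y is the direction in which the jaws open and shut, and the axes are right-handed (so a half turn about x gives the same grasp; the last joint's range is limited). The gripper opens to 85 mm and grips with 20 to 120 N. Pads are 22 mm wide; open, the fingers measure 114 mm over their backs; the gripper's body (76 mm by 85 mm) begins 54 mm behind the grasp point. The pads swing forward as they close: fully open they stand 13 mm farther back than shut.
Start: joints at [1.097, 0.276, 1.505, -0, 1.361, -0.121], TCP at [0.199, 0.54, 0.231] pointing down, gripper open.
Joint ranges: [-2.89, 2.89], [-0.75, 2.08], [0.22, 2.7], [-1.18, 4.32], [0.11, 2.71], [-2.7, 2.7]. Speed limits (rad/s): [2.57, 2.57, 3.14, 3.14, 3.14, 3.14].

### API

Orientations are given as a unit quaternion [w, x, y, z].
In Python, from rig import manip gives the robot as it stands.
- The arm moves only by the shell command python3 -m creep 'ROWS' [OPENING] [FORCE]. ROWS is a JSON object of lists of equal length, an entry for each row: "delta_pos": the shift along the tool's x, y, z in cm, a list of three; "dr": the turn, a rotation vector about the tool's x, y, z in rad, a list of three. In form: {"delta_pos": [[dx, dy, dz], ...], "dr": [[rx, ry, rz], ...]}. A call has 1 to 10 rows; each row is the pose to reach, as a shift and turn from the pose commanded when the call began, along the tool's axes at that moment; what a row does not reach only later rows make up. A row lasts 1/10 s, in which the tool goes at most 50 mm and 8.59 degrees, less where a joint would pass 70% of its speed; a pose out of reach is approached as far as the arm can. A call with a gripper value outside its range is refused whole. OPENING is the opening, from -1 (shut) to 1 (fully open), set as the call begins (- or left out, the last holds). The fingers move at their own pace and stop on an object; FORCE is the grip in N (left out, the last holds). Time passes only in rows, so rows that repeat a pose let the fingers close. It gives the time, the measured TCP pose, the force and the opening at its end, in the units of the state.
- manip.get_state(): the state, without advancing time (a new reading comes with each control period).
- manip.get_image(name): name is "side" or "top"; returns a dict with "pixels" (400x640x3 uint8, blue, green, red), "depth" (400x640 float32, m along the optical axis (not along the pixel's ray), 0 where there is no reading), "intrinsics" (3x3 intrinsics, pixels), "rvec" (rotation vector, rad) and "tvec" (3), from world to camera coordinates, as OpenCV has them. Camera axes: x right, y down, z forward; pixel columns grow to the right and rows downward; lengths in m; the calibration is good to about 2 mm. A picture is of the moment at which its call begins.
- manip.sign_off(): hands the job in, once; it reports no verdict.
The state is a dict: "clock": time; "qpos": joint angles; "qd": joint speeds; "effort": joint torques, N m; "position": TCP position; "ee_rot": TCP orientation; "contact_force": force on the tool from outside, world axes, zero at the start; "moment": the same for the moment, N m; "width": finger opening in m.
Only numpy, scipy, OpenCV 4.12 (cv2) and the standard library are available. Lean on these libraries where they do the work, as an engineer would, in place of code of your own. Each camera call takes 0.05 s, during which the arm holds its last target. There are 200 camera calls.

## Working session

There is one attempt and no reset: what is moved stays moved. The work goes in short steps, Python scripts to look and compute and a shell command to move; the robot and the scene stay as the last step left them, time stands still between calls to the robot, and variables do not carry over. Pictures are saved under pics/ and viewed, about 8 in all and at most 12, crops included, and the job is handed in when it is done.

```bash
mkdir -p pics; ls
python3 - <<'E'
from rig import manip
import cv2,numpy as np
for n in("top","side"):
    d=manip.get_image(n); cv2.imwrite(f"pics/{n}0.png",d["pixels"]); np.savez(f"{n}0.npz",**d)
    R=cv2.Rodrigues(np.array(d["rvec"]))[0]; print(n,-R.T@np.array(d["tvec"]).ravel(),R[2])
print(manip.get_state())
E
```

```text
pics
top [ 0.15483699 -0.05756382  1.81451748] [ 0.19842258 -0.00914973 -0.98007385]
side [-0.04247424 -0.82737354  0.59790048] [ 0.50989883  0.71407726 -0.4796841 ]
{'clock': 0.1, 'qpos': array([ 1.09702499e+00,  2.76534286e-01,  1.50600904e+00,  2.03896201e-05,
        1.36073301e+00, -1.20998700e-01]), 'qd': array([-0.00145593, -0.00151247, -0.00368433, -0.00042855,  0.00040991,
        0.00134167]), 'effort': array([ 4.13842827e-04, -4.17700338e+01, -2.46402258e+01, -1.67766902e-04,
        5.95004938e-03, -1.88386889e-05]), 'position': array([0.19843888, 0.53915911, 0.23052379]), 'ee_rot': array([ 0.69595379,  0.12351259,  0.69631613, -0.12464675]), 'contact_force': array([-0.39678519, -0.31357435, -0.65767968]), 'moment': array([-0.01618235,  0.01121263, -0.02027867]), 'width': 0.08541403990282649}
```

View pics/top0.png

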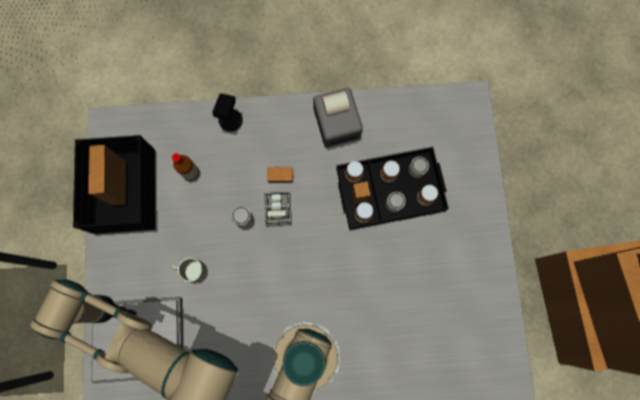

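View pics/side0.png

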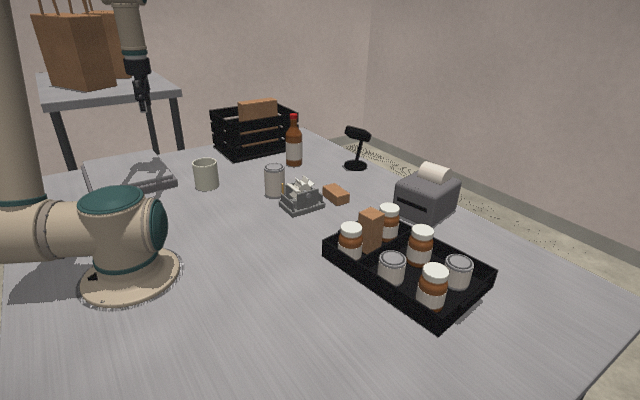

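The top view has x up and y left. Tray items are four white lids at (355,170), (365,211), (391,169), (429,193), cans at (419,166), (397,201) and a carton at (362,189). The counter is at (278,208), with can3 at (242,217). Next I zoom in and locate the divider and counter.

```bash
cat > h.py <<'E'
import numpy as np,cv2
def load(n):
    d=np.load(n); R=cv2.Rodrigues(d["rvec"])[0]; return d["pixels"],d["depth"],d["intrinsics"],R,d["tvec"].ravel()
def cloud(n):
    p,z,K,R,t=load(n); v,u=np.indices(z.shape)
    c=np.stack([(u-K[0,2])/K[0,0]*z,(v-K[1,2])/K[1,1]*z,z],-1)
    w=(c-t)@R; w[z==0]=np.nan; return p,w
def ray(n,u,v,h):
    p,z,K,R,t=load(n); o=-R.T@t; d=R.T@np.array([(u-K[0,2])/K[0,0],(v-K[1,2])/K[1,1],1]); return o+d*(h-o[2])/d[2]
def proj(n,P):
    p,z,K,R,t=load(n); return cv2.projectPoints(np.float64(P).reshape(-1,1,3),cv2.Rodrigues(R)[0],t,K,None)[0][:,0]
E
python3 - <<'E'
from h import *
a=[]
p,_=cloud("top0.npz"); a.append(cv2.resize(p[140:240,225:455],(800,348),interpolation=cv2.INTER_CUBIC))
q,_=cloud("side0.npz"); 
cv2.imwrite("pics/c1.png",a[0]); 
cv2.imwrite("pics/c2.png",np.hstack([cv2.resize(q[160:225,250:360],(440,260),interpolation=cv2.INTER_CUBIC),cv2.resize(q[195:335,315:505],(353,260),interpolation=cv2.INTER_CUBIC)]))
for n in("top0.npz","side0.npz"):
    p,w=cloud(n)
    m=(w[...,0]>.3)&(w[...,0]<.65)&(w[...,1]>.0)&(w[...,1]<.3)&(w[...,2]>.02)
    l,L,s,c=cv2.connectedComponentsWithStats(m.astype(np.uint8))
    for i in range(1,l):
        if s[i,4]>20:
            P=w[L==i]; print(n,s[i],P.min(0).round(3),P.max(0).round(3),np.median(P,0).round(3))
p,w=cloud("top0.npz")
for u,v in[(355,170),(365,211),(391,169),(429,193),(419,166),(397,201),(362,189)]: print((u,v),w[v,u].round(3))
# tray rectangle from black mask
m=(p.max(-1)<45)&(abs(w[...,2])<.07)&(w[...,1]<.1)&(w[...,0]>.2); m=cv2.morphologyEx(m.astype(np.uint8),cv2.MORPH_CLOSE,np.ones((15,15)))
C=max(cv2.findContours(m,0,1)[0],key=cv2.contourArea); b=cv2.boxPoints(cv2.minAreaRect(C)); print(b,[ray("top0.npz",*x,.05).round(3) for x in b])
# counter rectangle at height .072
m=((w[...,2]>.05)&(w[...,2]<.13)&(w[...,0]>.3)&(w[...,0]<.55)&(w[...,1]>.03)&(w[...,1]<.19)).astype(np.uint8)
for C in cv2.findContours(m,0,1)[0]:
    if cv2.contourArea(C)>50: print("counter",cv2.minAreaRect(C),[ray("top0.npz",*x,.072).round(3) for x in cv2.boxPoints(cv2.minAreaRect(C))])
E
```

```text
top0.npz [267 168  26  15 338] [0.602 0.003 0.02 ] [0.65  0.094 0.046] [0.625 0.047 0.033]
top0.npz [264 192  27  33 604] [0.45  0.018 0.02 ] [0.565 0.11  0.109] [0.504 0.063 0.068]
top0.npz [231 206  23  23 389] [0.444 0.15  0.021] [0.51  0.217 0.112] [0.472 0.18  0.098]
side0.npz [ 264  163   59   49 1459] [0.448 0.019 0.02 ] [0.568 0.217 0.104] [0.486 0.08  0.061]
side0.npz [323 184  26  17 240] [0.607 0.001 0.02 ] [0.649 0.095 0.038] [0.624 0.037 0.034]
(355, 170) [ 0.607 -0.213  0.101]
(365, 211) [ 0.465 -0.235  0.091]
(391, 169) [ 0.602 -0.336  0.099]
(429, 193) [ 0.51  -0.457  0.095]
(419, 166) [ 0.615 -0.441  0.063]
(397, 201) [ 0.496 -0.351  0.065]
(362, 189) [ 0.535 -0.229  0.117]
[[334.7453  166.01704]
 [436.54468 146.31395]
 [448.85162 209.8997 ]
 [347.05225 229.6028 ]] [array([ 0.64 , -0.148,  0.05 ]), array([ 0.686, -0.513,  0.05 ]), array([ 0.455, -0.529,  0.05 ]), array([ 0.412, -0.172,  0.05 ])]
counter ((245.5, 216.5), (21.0, 13.0), 90.0) [array([0.516, 0.192, 0.072]), array([0.513, 0.147, 0.072]), array([0.44 , 0.151, 0.072]), array([0.443, 0.195, 0.072])]
counter ((275.16156005859375, 205.79232788085938), (22.20221710205078, 22.698354721069336), 82.87498474121094) [array([0.545, 0.11 , 0.072]), array([0.549, 0.032, 0.072]), array([0.472, 0.027, 0.072]), array([0.467, 0.104, 0.072])]
```

View pics/c1.png

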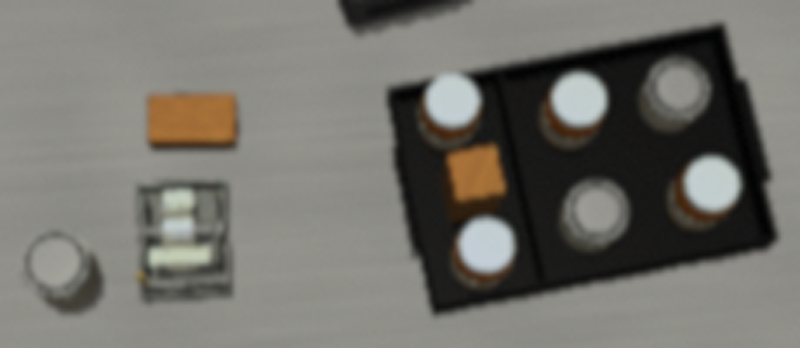

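View pics/c2.png

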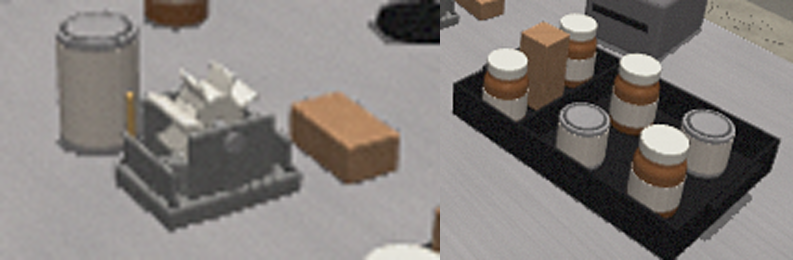

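The divider runs at crop pixel (520,180). The larger compartment, on the right, holds 2 jars and 2 cans, so the target is 2 clicks. Now I refine the counter pose and work out the approach move.

Run:
```python
from h import *
from scipy.spatial.transform import Rotation as Ro
from rig import manip
for n in("top0.npz","side0.npz"):
    p,w=cloud(n); b=(w[...,0]>.43)&(w[...,0]<.59)&(w[...,1]>.005)&(w[...,1]<.125)
    P=w[b&(w[...,2]>.012)&(w[...,2]<.12)]
    print(n,"rect",cv2.minAreaRect(np.float32(P[:,:2]*1000)))
    wh=b&(p.min(-1)>(140 if n[0]=='t' else 150))&(w[...,2]>.06); P=w[wh]; print("white",len(P),P.min(0).round(3),P.max(0).round(3))
    h=cv2.cvtColor(p,cv2.COLOR_BGR2HSV); br=b&(h[...,1]>110)&(h[...,0]<35)
    print("brass",np.argwhere(br).tolist(),w[br].round(3).tolist()[:8])
print("pointer ray",ray("top0.npz",265.3,219.6,.077))
p,w=cloud("top0.npz")
h=cv2.cvtColor(p,cv2.COLOR_BGR2HSV); m=((h[...,1]<60)&(h[...,2]>165)); 
for C in cv2.findContours(m[185:230,255:300].astype(np.uint8),0,2,offset=(255,185))[0]:
    if cv2.contourArea(C)>3: r=cv2.minAreaRect(C); print(r,ray("top0.npz",*r[0],.09).round(3),cv2.boundingRect(C))
s=manip.get_state(); R=Ro.from_quat(s["ee_rot"],scalar_first=True).as_matrix(); print(R.round(3))
T=np.array([[0,0,1],[0,1,0],[-1,0,0]]).astype(float)  # x down,y world y,z world x
for S in(1,-1):
    D=T@np.diag([1,S,S]); print(S,Ro.from_matrix(R.T@D).as_rotvec())
print("shift cm",R.T@(np.array([.44,.064,.18])-s["position"])*100)
```

```text
top0.npz rect ((507.6882019042969, 69.153564453125), (100.92017364501953, 119.15923309326172), 88.65996551513672)
white 180 [0.472 0.039 0.062] [0.547 0.095 0.109]
brass [[219, 265]] [[0.465, 0.105, 0.071]]
side0.npz rect ((512.4827270507812, 61.77391815185547), (94.33052062988281, 120.0353775024414), 88.3631591796875)
white 136 [0.475 0.027 0.066] [0.55  0.105 0.101]
brass [[183, 282], [184, 282], [185, 282], [186, 282], [187, 282], [188, 282], [189, 282], [190, 282], [191, 282], [192, 282]] [[0.468, 0.105, 0.077], [0.467, 0.103, 0.074], [0.465, 0.1, 0.072], [0.469, 0.108, 0.064], [0.467, 0.103, 0.064], [0.468, 0.105, 0.059], [0.466, 0.103, 0.057], [0.467, 0.105, 0.053]]
pointer ray [0.46165366 0.10369095 0.077     ]
((276.0, 213.0), (4.0, 16.0), 90.0) [0.479 0.065 0.09 ] (268, 211, 17, 5)
((275.5, 204.5), (7.0, 5.0), 0.0) [0.509 0.065 0.09 ] (272, 202, 8, 6)
((275.5, 197.0), (4.0, 7.0), 90.0) [0.535 0.064 0.09 ] (272, 195, 8, 5)
[[-0.001  0.346  0.938]
 [-0.001  0.938 -0.346]
 [-1.    -0.002 -0.   ]]
1 [-0.35277682 -0.00051508  0.00161228]
-1 [2.78881486e+00 2.27178681e-03 7.25778203e-04]
shift cm [  5.10414447 -36.23520082  39.08662212]
```

Counter centre is about (0.510, 0.065), yaw about -1.5 deg, axle at (0.510, 0.065, 0.062). I move above the robot side of the wheel with the gripper shut.

```bash
python3 -m creep '{"delta_pos": [[0,-4,4.5],[0.5,-7.5,8],[1,-11,12],[2,-14.5,16],[2.5,-18,20],[3,-21.5,24],[3.5,-25.5,28],[4.5,-29,31.5],[5.1,-32.5,35.5],[5.1,-36.2,39.1]], "dr": [[-0.1,0,0],[-0.2,0,0],[-0.3,0,0],[-0.35,0,0],[-0.35,0,0],[-0.35,0,0],[-0.35,0,0],[-0.35,0,0],[-0.35,0,0],[-0.35,0,0]]}' -1 20
```

```text
clock: 1.1
position: [0.4251, 0.0954, 0.1815]
ee_rot: [0.707, 0.001, 0.707, -0.001]
contact_force: [1.4, 1.2, 0.0]
width: -0.0002
```

```bash
python3 -m creep '{"delta_pos": [[0,0,0],[0,0,0],[0,0,0],[2,0,1],[4,0,2],[6,0,2.5],[7,0,2.5],[7,0,2.5],[7,0,2.5],[7,0,2.5]], "dr": [[0,0,0],[0,0,0],[0,0,0],[0,0,0],[0,0,0],[0,0,0],[0,0,0],[0,0,0],[0,0,0],[0,0,0]]}'
python3 - <<'E'
from h import *
from rig import manip
print(manip.get_state()["contact_force"])
o=[]
for n in("top","side"):
    d=manip.get_image(n); np.savez(f"{n}1.npz",**d); p=d["pixels"]; c=p[165:235,225:320] if n=="top" else p[130:220,230:350]
    o.append(cv2.resize(c,(400,295),interpolation=cv2.INTER_CUBIC))
cv2.imwrite("pics/c3.png",np.hstack(o))
E
```

```text
clock: 2.1
position: [0.4505, 0.0977, 0.1131]
ee_rot: [0.708, 0.001, 0.706, -0.001]
contact_force: [-0.1, 0.6, 0.6]
width: -0.0003
[-0.14927698  0.56185667  0.55634596]
```

View pics/c3.png

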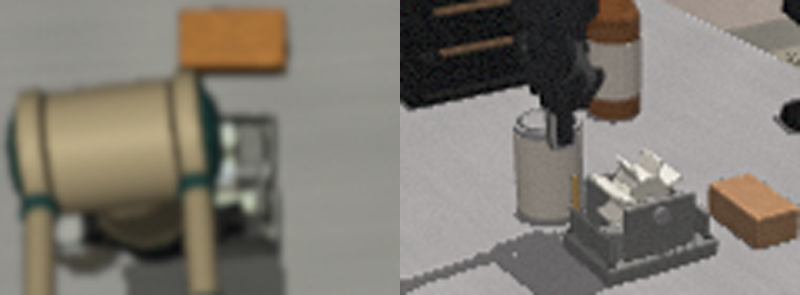

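The finger is 33 mm too far in +y because the first call was speed-limited. It sits above and clear of the pointer. I correct y, then lower to z=0.094 at x=0.470.

```bash
python3 -m creep '{"delta_pos": [[0,-1.5,0],[0,-3.3,0],[0,-3.3,1],[0.5,-3.3,1.95],[1,-3.3,1.95],[1.5,-3.3,1.95],[1.9,-3.3,1.95],[1.9,-3.3,1.95],[1.9,-3.3,1.95],[1.9,-3.3,1.95]], "dr": [[0,0,0],[0,0,0],[0,0,0],[0,0,0],[0,0,0],[0,0,0],[0,0,0],[0,0,0],[0,0,0],[0,0,0]]}'
python3 - <<'E'
from h import *
from rig import manip
print(manip.get_state()["contact_force"],manip.get_state()["position"])
d=manip.get_image("side"); np.savez("side2.npz",**d)
cv2.imwrite("pics/c4.png",cv2.resize(d["pixels"][150:220,260:350],(720,560),interpolation=cv2.INTER_CUBIC))
E
```

```text
clock: 3.2
position: [0.4696, 0.0643, 0.0933]
ee_rot: [0.707, 0.001, 0.707, -0.001]
contact_force: [0.3, 0.2, -0.4]
width: 0.0
[ 0.26170533  0.22764183 -0.35411046] [0.46955102 0.0643153  0.09329332]
```

View pics/c4.png

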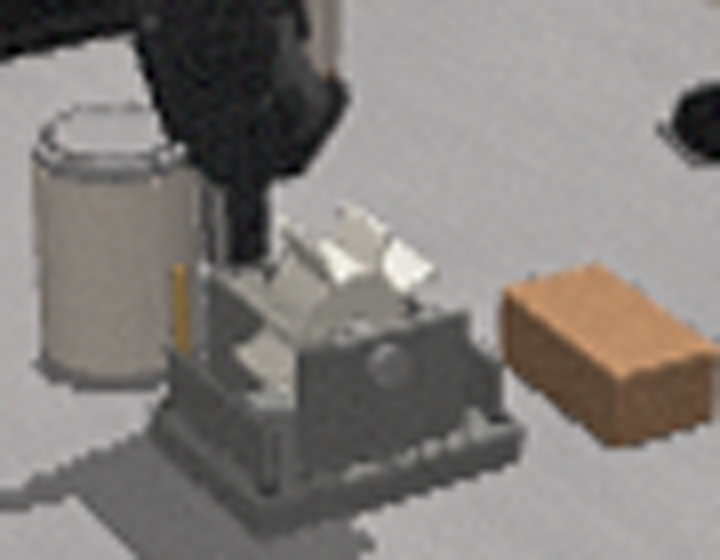

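The finger stands just behind the upper near rib at (300,260), clear of the counter. I push about 30 mm, past half a click, then lift straight up.

```bash
python3 -m creep '{"delta_pos": [[0,0,0.8],[0,0,1.4],[0,0,1.8],[0,0,2.2],[0,0,2.5],[0,0,2.8],[0,0,3.0],[0,0,3.0]], "dr": [[0,0,0],[0,0,0],[0,0,0],[0,0,0],[0,0,0],[0,0,0],[0,0,0],[0,0,0]]}'
cat > look.py <<'E'
import sys
from h import *
from rig import manip
k=sys.argv[1]; s=manip.get_state(); print(s["contact_force"].round(2),s["position"].round(4))
d=manip.get_image("side"); np.savez(f"side{k}.npz",**d)
cv2.imwrite(f"pics/s{k}.png",cv2.resize(d["pixels"][150:220,260:350],(720,560),interpolation=cv2.INTER_CUBIC))
E
python3 look.py 3
```

```text
clock: 4.05
position: [0.5009, 0.0641, 0.0933]
ee_rot: [0.708, 0.001, 0.706, -0.001]
contact_force: [1.0, -1.3, 0.6]
width: -0.0002
[ 1.03 -1.35  0.62] [0.5009 0.0641 0.0933]
```

View pics/s3.png

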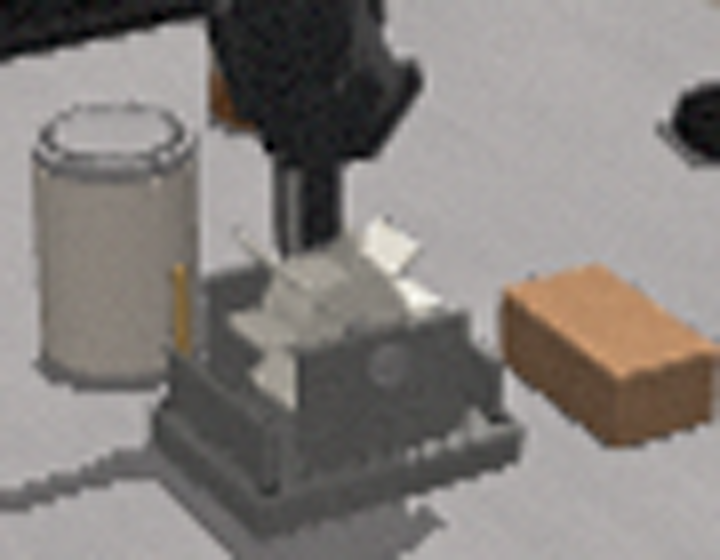

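The wheel has turned past the half click, with the wide rib resting at the finger's back around (255,245). I lift straight up, then move back.

```bash
python3 -m creep '{"delta_pos": [[-1,0,0],[-2.5,0,0],[-4,0,0],[-4,0,-2],[-4,0,-5],[-4,0,-7],[-4,0,-7],[-4,0,-7]], "dr": [[0,0,0],[0,0,0],[0,0,0],[0,0,0],[0,0,0],[0,0,0],[0,0,0],[0,0,0]]}'
python3 look.py 4
```

```text
clock: 4.9
position: [0.4308, 0.0643, 0.1341]
ee_rot: [0.708, 0.001, 0.706, -0.001]
contact_force: [0.2, 0.3, 0.3]
width: 0.0
[0.24 0.3  0.33] [0.4308 0.0643 0.1341]
```

View pics/s4.png

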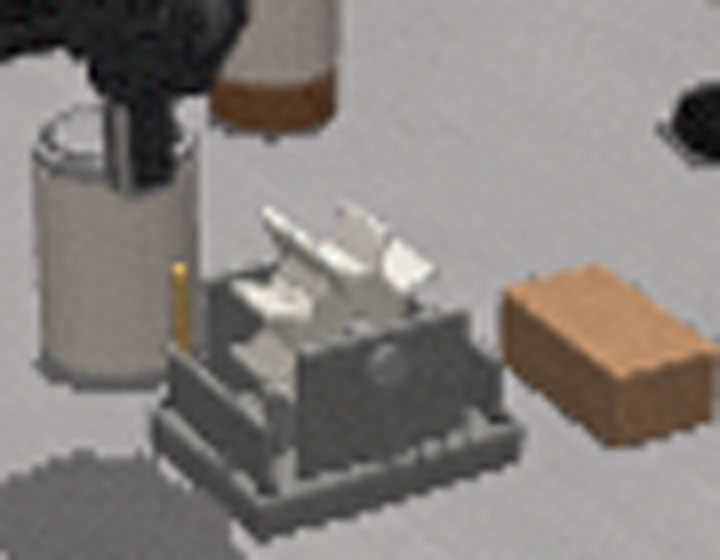

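The wheel rests at one click, with the wide rib now upper near from (265,210) to (360,270). I repeat the same push and lift: descend at x=0.470, push to 0.501, lift and retreat.

```bash
python3 -m creep '{"delta_pos": [[0,0,2],[0,0,3.9],[1,0,3.9],[2.5,0,3.9],[4.1,0,3.9],[4.1,0,3.9],[4.1,0,3.9]], "dr": [[0,0,0],[0,0,0],[0,0,0],[0,0,0],[0,0,0],[0,0,0],[0,0,0]]}' && python3 -m creep '{"delta_pos": [[0,0,0.8],[0,0,1.4],[0,0,1.8],[0,0,2.2],[0,0,2.5],[0,0,2.8],[0,0,3.0],[0,0,3.0]], "dr": [[0,0,0],[0,0,0],[0,0,0],[0,0,0],[0,0,0],[0,0,0],[0,0,0],[0,0,0]]}'  && python3 -m creep '{"delta_pos": [[-1,0,0],[-2.5,0,0],[-4,0,0],[-5,0,-2],[-7,0,-5],[-8,0,-9],[-8,0,-12],[-8,0,-12],[-8,0,-12]], "dr": [[0,0,0],[0,0,0],[0,0,0],[0,0,0],[0,0,0],[0,0,0],[0,0,0],[0,0,0],[0,0,0]]}'
python3 look.py 5
```

```text
clock: 5.65
position: [0.4681, 0.0642, 0.0917]
ee_rot: [0.707, 0.001, 0.708, -0.001]
contact_force: [-0.4, 0.0, -0.5]
width: -0.0003
clock: 6.45
position: [0.4997, 0.0641, 0.0923]
ee_rot: [0.708, 0.001, 0.706, -0.001]
contact_force: [-0.7, -0.2, 0.3]
width: 0.0004
clock: 7.35
position: [0.3792, 0.0645, 0.1732]
ee_rot: [0.708, 0.001, 0.706, -0.001]
contact_force: [-0.3, -0.3, -0.4]
width: 0.0005
[-0.27 -0.28 -0.38] [0.3792 0.0645 0.1732]
```

View pics/s5.png

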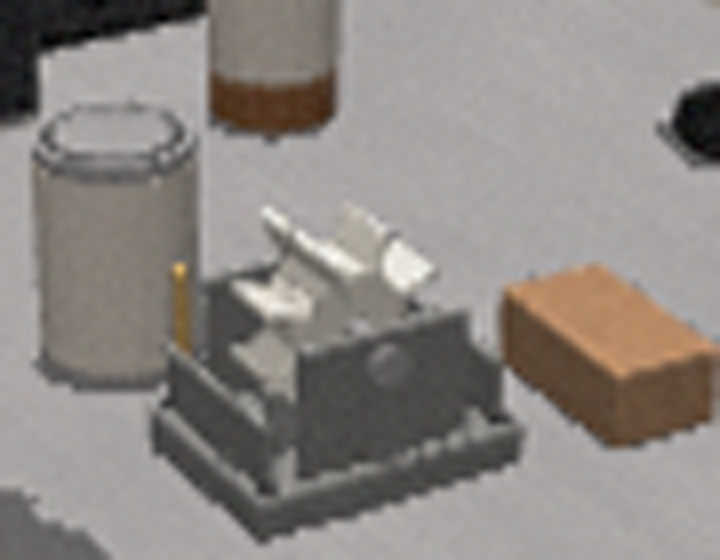

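The image is identical to the one-click rest, so the second push (x=0.4997) fell just short of half a click and the wheel sprang back. I repeat it about 7 mm further, still far from a second click (the next threshold is about 30 mm further on).

```bash
python3 -m creep '{"delta_pos": [[0,0,4],[0,0,8],[2,0,9.1],[5,0,9.1],[7,0,9.1],[8,0,9.1],[8,0,9.1],[8,0,9.1]], "dr": [[0,0,0],[0,0,0],[0,0,0],[0,0,0],[0,0,0],[0,0,0],[0,0,0],[0,0,0]]}' && python3 -m creep '{"delta_pos": [[0,0,0.8],[0,0,1.4],[0,0,1.8],[0,0,2.2],[0,0,2.5],[0,0,2.8],[0,0,3.1],[0,0,3.4],[0,0,3.7],[0,0,3.7]], "dr": [[0,0,0],[0,0,0],[0,0,0],[0,0,0],[0,0,0],[0,0,0],[0,0,0],[0,0,0],[0,0,0],[0,0,0]]}'
python3 look.py 6
```

```text
clock: 8.2
position: [0.4707, 0.0642, 0.0926]
ee_rot: [0.708, 0.001, 0.707, -0.001]
contact_force: [0.1, 0.3, -0.1]
width: -0.0002
clock: 9.2
position: [0.5085, 0.0641, 0.0926]
ee_rot: [0.708, 0.001, 0.706, -0.001]
contact_force: [1.1, -0.3, 0.7]
width: -0.0001
[ 1.11 -0.35  0.7 ] [0.5085 0.0641 0.0926]
```

View pics/s6.png

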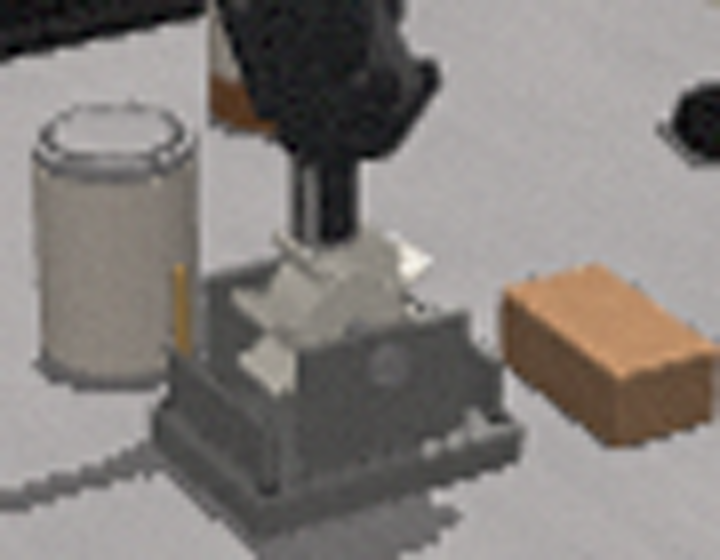

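The +x force of 1.1 N means the following rib is pressing on the finger's back, so the wheel is past the half click, as in the first successful push. I lift and retreat.

```bash
python3 -m creep '{"delta_pos": [[-1,0,0],[-2.5,0,0],[-4,0,0],[-5,0,-2],[-7,0,-5],[-8,0,-9],[-8,0,-13],[-8,0,-13],[-8,0,-13],[-8,0,-13]], "dr": [[0,0,0],[0,0,0],[0,0,0],[0,0,0],[0,0,0],[0,0,0],[0,0,0],[0,0,0],[0,0,0],[0,0,0]]}'
python3 look.py 7
```

```text
clock: 10.25
position: [0.3776, 0.0644, 0.1727]
ee_rot: [0.708, 0.001, 0.706, -0.001]
contact_force: [0.0, 0.8, 0.2]
width: 0.0
[0.02 0.75 0.19] [0.3776 0.0644 0.1727]
```

View pics/s7.png

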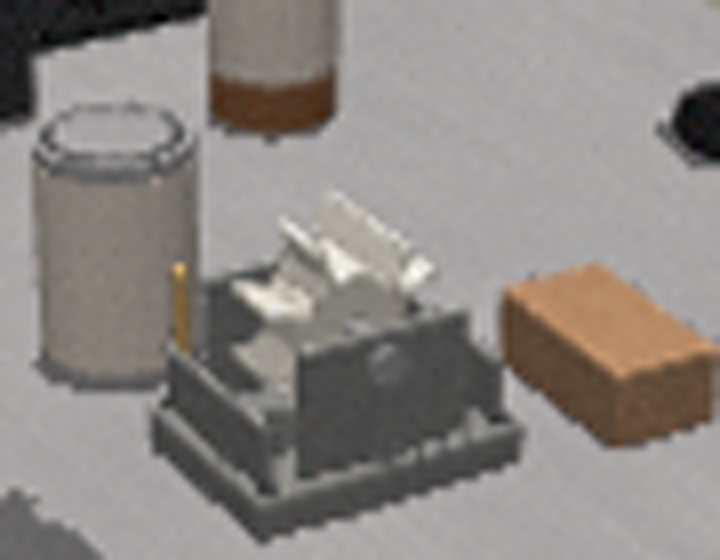

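The wide rib is now the upper far one, from (330,195) to (430,270), which is exactly two clicks. The can and carton have not moved and the finger is clear, so I hand in.

```bash
python3 -c "
from rig import manip
print(manip.get_state()['qd'].round(3)); print(manip.sign_off())"
```

```text
[-0.002  0.011 -0.001 -0.002  0.003 -0.   ]
the job is handed in; nothing more can be done
None
```

I counted 2 jars in the larger compartment (the others there are 2 cans) and advanced the thumbwheel 2 clicks with the shut fingertip, then handed in at about 10 s.

- **Pushes:** It took three. The second stopped just short of half a click and the wheel sprang back, so I repeated it about 8 mm further.
- **Last checks:** The final picture shows the wide rib as the upper far one, which is two clicks. In that view can3 and carton2 are where they were. I did not take a fresh picture of the tray; the arm never went near it.
- **Robot:** It finished about 13 cm back from the wheel and 17 cm above the table. The wrist read under 1 N at the end and about 1.8 N at most in the readings between moves.

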